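# Unbolt the test fixture's carriage and push it out for unloading

## Task

The test is finished: hold the fixture's spring catch down with one fingertip while the other fingertip slides the bolt back towards you by its thumb tab, all the way, and let the catch spring up again so that it locks the bolt open. Then push the carriage by its right-hand end, out from under the probe head to your left until it is against its stop, with the white module still lying in its nest. Only press and push, do not lift the module, leave everything else where it stands, and finish clear of everything.

Things in the scene. Friction and masses are not known exactly. Their poses are not given: they have to be found in the camera images.
- fixture: Test fixture, fixed: aluminium plate, x -150..270, y -155..165, 12 mm thick. Origin on the bench below the bolt's line at the carriage's front edge; x away from you along the bolt, y left along the carriage's travel, z up. Offsets below: its frame, mm. Probe head overhangs x > 110, y -95..-15, from 92 mm up to 240 mm; where x < 90 only the jar (64) tops 54 mm.
- bolt (a joint): Sliding steel bolt, m: 0 = shot (nose in the carriage's keeper), 0.028 = fully drawn towards you (-x), at its stop. Flat bar along x, 20 mm wide, top at 28 mm height, friction about 1.5 N. It moves only while the catch's tooth is out of its notch; a second notch takes the tooth when fully drawn.
- bolt_tab (a point): Centre of the far (+x) face of the bolt's thumb tab (near end of the bar turned up): 5 mm thick (x), 26 mm wide (y), from 28 to 54 mm height; this point at 41 mm height, x = -94.5, y = 0 when shot. Push this face in -x. Between it and the catch's tooth arm, which crosses over the bar at x = -55..-47 up to 39 mm high (47 when pressed), 39 mm are free for a fingertip.
- catch (a joint): Spring catch, rad: 0 = up (tooth in a notch of the bolt), 0.32 = pad fully down. A rocker on a pin along x at y = 22, height 36 mm: pressing the pad lifts the tooth. The bolt is free above 0.21 rad (pad centre 4.5 mm down; stop 6.5 mm down). At the pad's centre 2 N starts it, 6.5 N is fully down. Springs up when let go with the tooth over a notch.
- catch_pad (a point): Centre of the top of the catch's ribbed thumb pad, 70 mm long (x), 30 mm wide (y), at 44 mm height when up, x = -96, y = 42: beside the bolt on its left and parallel to it, long enough for a fingertip to stay on it throughout the bolt's travel.
- carriage (a joint): Carriage on rails, m: 0 = test position under the head, 0.12 = unloading position at the left (+y), against its stop. Blocked while the bolt is shot. Friction about 2 N, damped; it stays where it is left.
- carriage_end (a point): Point on the carriage's right-hand (-y) end face, 20 mm behind its front edge, at 38 mm height. The carriage is a brown bakelite block 200 (x) x 150 (y) mm from 26 to 50 mm height, on steel rails (tops at 22 mm, at x = 50 and 150); end face at y = -130 in the test position. Push it in +y. Nothing stands to its right over x = -40..160.
- nest (a point): Centre of the floor of the carriage's pocket (103 x 63 mm, 10 mm deep, floor at 40 mm height); moves with the carriage.
- module_center (a point): Centre of the white module lying loose in the pocket, 100 x 60 x 30 mm, 0.22 kg; starts about 15 mm above nest.
- roll: Paper label roll, 60 mm outside diameter, 24 mm high, loose on the fixture plate to the right of the bolt. Origin under its centre. Leave it.
- jar: White jar, 36 mm diameter, 52 mm high, loose on the fixture plate to the left of the catch. Origin under its centre. Leave it.
- driver: Screwdriver, black handle, about 200 mm long, lying on the bench. Leave it.
- spare_center (a point): Centre of a second white module 100 x 60 x 30 mm on the bench. Leave it.
- meter: Multimeter 160 x 80 x 40 mm lying on the bench. Origin under its centre. Leave it.
- solvent: Clear bottle, 60 mm diameter, 150 mm high, on the bench. Origin under its centre. Leave it.
- cup: Open steel cup, 64 mm across, 70 mm high, on the bench. Origin under its centre. Leave it.
Things that resemble listed ones, but are neither listed nor needed, are in the scene too. What is shaped like the part that bears module_center but red or turquoise is not meant.

How it is judged:
By the outcome, as a careful person would: the job done as asked, in the order asked, and still so for the second after the job is handed in, with the robot touching nothing.
It also fails if it takes over 64 s, if anything falls off the work surface, if the arm or the gripper's body presses on something with over 40 N, if the wrist force passes 120 N, or if a joint passes its speed limit or range.

## Robot

A 7-joint arm with a two-finger parallel gripper is mounted at the origin on the work surface. World frame = base frame: x ahead of the robot, y to its left, z up, the work surface at z = 0. Lengths are in m, angles in rad, forces in N, time in s.
With the tool pointing down it reaches from about 0.425 to 0.925 m from the base axis. Payload 6.8 kg.
Tool frame: the origin (TCP) lies at the very end of the fingers, on their centre line; the grasp point (between the pads) lies 19 mm behind it; z points along the fingers, y is the line along which they close (so a half turn about z gives the same grasp; the last joint's range is limited). The gripper opens to 85 mm and grips with 20 to 120 N. Pads are 22 mm wide; open, the fingers measure 114 mm over their backs; the gripper's body (76 mm by 85 mm) begins 54 mm behind the grasp point. The pads swing forward as they close: fully open they stand 13 mm farther back than shut.
Start: joints at [-1.27, 0.477, 0.022, 1.555, -0.011, 1.109, -0.083], TCP at [0.268, 0.619, 0.231] pointing down, gripper open.
Joint ranges: [-2.96, 2.96], [-0.34, 2.1], [-1.41, 1.46], [0.24, 2.44], [-1.37, 4.51], [0.17, 1.92], [-2.96, 2.96]. Speed limits (rad/s): [2.39, 2.39, 3.14, 3.14, 3.14, 3.14, 3.14].

## Interface

Orientations are given as a rotation vector (axis times angle).
In Python, from bench import monitor, optics, r gives the robot as it stands.
- The arm moves only by the shell command python3 -m crank 'ROWS' [OPENING] [FORCE]. ROWS is JSON, a list of rows, each a list of 2 entries, a list of its own where there are three numbers: the shift along the tool's x, y, z in cm, then the turn, a rotation vector about the tool's x, y, z in rad. A call has 1 to 5 rows; each row shifts and turns the commanded pose from where the row before left it, along the tool's axes as they then stand; what a row does not reach is not made up. A row lasts 1/10 s, in which the tool goes at most 50 mm and 8.59 degrees, less where a joint would pass 70% of its speed; a pose out of reach is approached as far as the arm can. A call is refused whole if a number of a shift passes 5 or a number of a turn 0.15, either way. A call with a gripper value outside its range is refused whole. OPENING is the finger opening in cm, from 0 to 8.54, set as the call begins (- or left out, the last holds). The fingers move at their own pace and stop on an object; FORCE is the grip in N (left out, the last holds). Time passes only in rows, so rows that do not move let the fingers close. It gives the time, the measured TCP pose, the force, the opening and the grip force at its end, in the units of the state.
- monitor.get_obs(): the state, without advancing time (a new reading comes with each control period).
- optics.grab_frame(name): name is "side" or "top"; returns (picture, depth): 384x512x3 uint8, red, green, blue; 384x512 float32, m along the optical axis (not along the pixel's ray), 0 where there is no reading.
- optics.camera_model(name): a dict with "vertical_fov" (degrees; the focal length in pixels is half the picture's height over the tangent of half this angle, whatever the lens; pixels are square), "cx", "cy" (the principal point, pixels), "R" (3x3) and "t" (3): a world point X has camera coordinates R X + t. Camera axes: x right, y down, z forward; pixel columns grow to the right and rows downward; lengths in m; the calibration is good to about 2 mm. A picture is of the moment at which its call begins. camera_model takes no time and is no camera call.
- r.hand_in(): hands the job in; it is judged then, once.
The state is a dict: "clock": time; "joints": joint angles; "qvel": joint speeds; "tau": joint torques, N m; "tcp_pos": TCP position; "orientation": TCP orientation; "contact_force": force on the tool from outside, world axes, zero at the start; "moment": the same for the moment, N m; "grip_width": finger opening in m; "gripper_force": force on a finger pad.
Only numpy, scipy, OpenCV 4.12 (cv2) and the standard library are available. Lean on these libraries where they do the work, as an engineer would, in place of code of your own. Each camera call takes 0.05 s, during which the arm holds its last target. There are 200 camera calls.

## Working session

There is one attempt and no reset: what is moved stays moved. The work goes in short steps, Python scripts to look and compute and a shell command to move; the robot and the scene stay as the last step left them, time stands still between calls to the robot, and variables do not carry over. Pictures are saved under pics/ and viewed, at most 10 in all, crops included, and the job is handed in when it is done.

```bash
mkdir -p pics; cat > h.py <<'E'
import numpy as np,cv2
from bench import monitor,optics,r
from scipy.spatial.transform import Rotation as Ro
def cam(n):
    m=optics.camera_model(n);f=192/np.tan(np.radians(m["vertical_fov"])/2)
    return f,m["cx"],m["cy"],np.array(m["R"]),np.array(m["t"])
def ray(n,u,v,z):
    f,cx,cy,R,t=cam(n);c=-R.T@t;d=R.T@np.array([(u-cx)/f,(v-cy)/f,1]);return c+d*(z-c[2])/d[2]
def proj(n,X):
    f,cx,cy,R,t=cam(n);p=R@np.array(X)+t;return [round(float(f*p[0]/p[2]+cx),1),round(float(f*p[1]/p[2]+cy),1)]
def grab(n,fn):
    p,d=optics.grab_frame(n);cv2.imwrite('pics/'+fn+'.png',p[:,:,::-1]);np.save('pics/'+fn+'.npy',d);return p,d
E
python3 - <<'E'
from h import *
for n in("top","side"):
    grab(n,n+'0');m=optics.camera_model(n);print({k:np.round(v,3).tolist() for k,v in m.items() if not isinstance(v,str)})
    p=cv2.imread(f'pics/{n}0.png');cv2.imwrite(f'pics/{n}0b.png',cv2.resize(p,(800,600),interpolation=cv2.INTER_CUBIC))
s=monitor.get_obs();print(s["tcp_pos"],s["orientation"],Ro.from_rotvec(s["orientation"]).as_matrix().round(3))
E
```

```text
{'vertical_fov': 42.712, 'cx': 261.784, 'cy': 185.032, 'R': [[0.022, -1.0, -0.02], [-0.996, -0.021, -0.089], [0.088, 0.022, -0.996]], 't': [0.005, 0.622, 1.522]}
{'vertical_fov': 43.66, 'cx': 258.646, 'cy': 195.302, 'R': [[-0.998, -0.063, 0.019], [-0.057, 0.687, -0.724], [0.032, -0.724, -0.689]], 't': [0.618, 0.094, 1.274]}
[0.26812107 0.61889256 0.23045455] [-6.37575453e-01 -3.07599086e+00  2.50008560e-03] [[-0.918  0.397 -0.001]
 [ 0.397  0.918 -0.002]
 [-0.    -0.002 -1.   ]]
```

View pics/top0b.png

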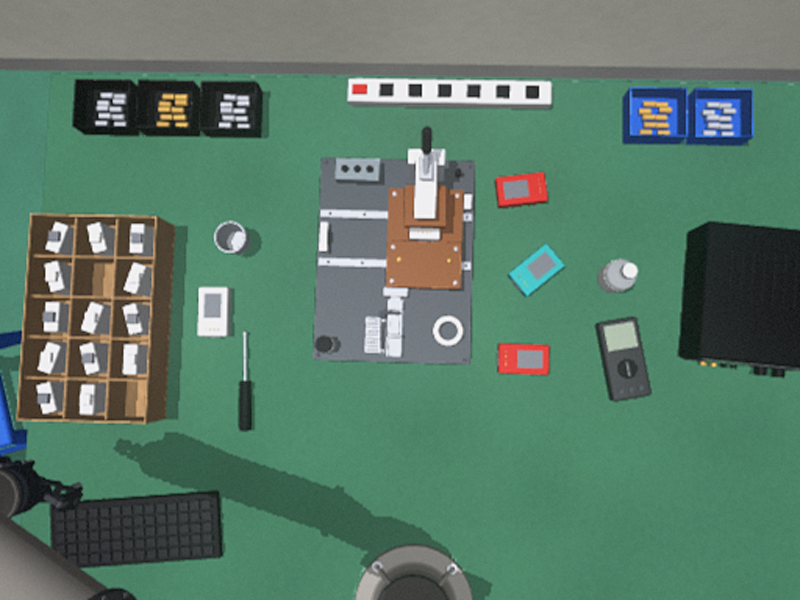

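View pics/side0b.png

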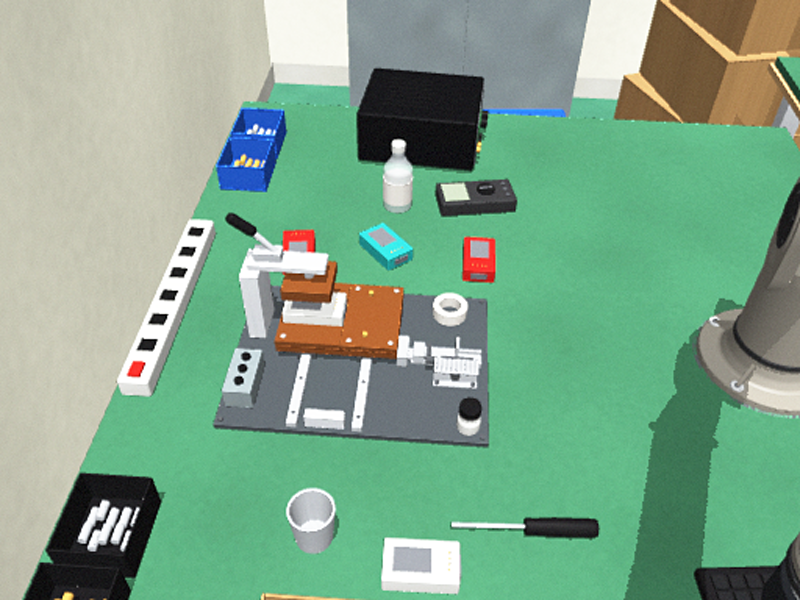

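The top view (800x600) shows the fixture plate at about (315-472, 158-362). The bolt is at (395, 290-355), the catch pad at (373, 335), the carriage at (425, 240), the roll at (447, 331) and the jar at (325, 344).

Things that could be mistaken for the target:
- **Modules:** white under the head at (424, 232), which is the one I want. Also the white spare (213, 311), red (521, 189), red (524, 359), turquoise (537, 269), and the tray of small white parts.
- **Bolt or catch:** the keeper and guide blocks at (395, 300), against the ribbed pad at (373, 335).

Next I'll measure the fixture and check it in a close crop.

```bash
python3 - <<'E'
from h import *
p=cv2.imread('pics/top0.png');hsv=cv2.cvtColor(p,cv2.COLOR_BGR2HSV).astype(int)
roi=np.zeros(p.shape[:2],bool);roi[95:240,195:310]=1
green=(hsv[...,0]>60)&(hsv[...,0]<90)&(hsv[...,1]>90)
m=(~green&roi).astype(np.uint8)*255
m=cv2.morphologyEx(m,cv2.MORPH_OPEN,np.ones((5,5)))
c=max(cv2.findContours(m,0,2)[0],key=cv2.contourArea)[:,0,:]
W=np.array([ray('top',u,v,.012)[:2] for u,v in c])
rect=cv2.minAreaRect((W*1000).astype(np.float32));print('plate',rect)
hb=((hsv[...,0]>5)&(hsv[...,0]<18)&(hsv[...,1]>130)&roi).astype(np.uint8)*255
c=max(cv2.findContours(hb,0,2)[0],key=cv2.contourArea)[:,0,:]
W=np.array([ray('top',u,v,.05)[:2] for u,v in c])
print('carr',cv2.minAreaRect((W*1000).astype(np.float32)), W.min(0),W.max(0))
# edge line fits for the plate: left, right, near
t=cv2.resize(p[165:240,195:315],None,fx=6,fy=6,interpolation=cv2.INTER_CUBIC);cv2.imwrite('pics/c1.png',t)
q=cv2.imread('pics/side0.png');cv2.imwrite('pics/c2.png',cv2.resize(q[180:285,215:320],None,fx=5.5,fy=5.5,interpolation=cv2.INTER_CUBIC))
E
```

```text
plate ((695.9825439453125, 50.679405212402344), (321.7757263183594, 444.1872863769531), 89.47543334960938)
carr ((721.5187377929688, -11.212867736816406), (195.83287048339844, 143.8872528076172), 0.9394517540931702) [ 0.62387861 -0.08279142] [0.82060156 0.0608626 ]
```

View pics/c1.png

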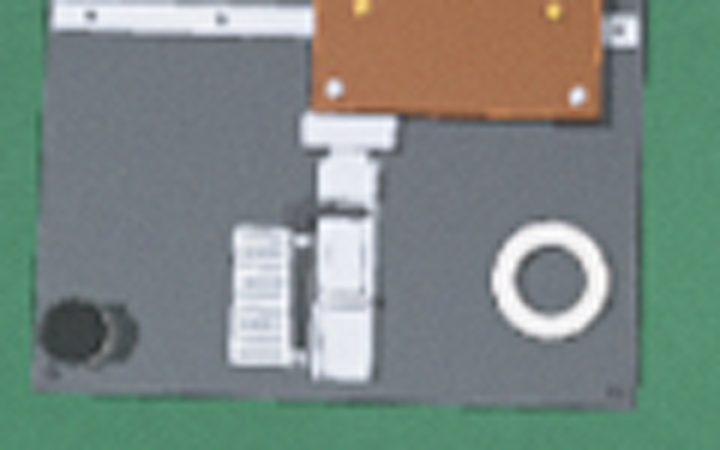

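View pics/c2.png

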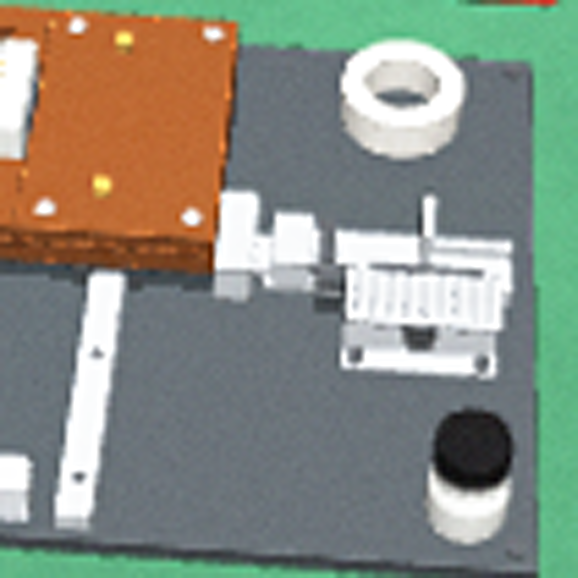

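The crops show the ribbed pad at top-crop (262, 297) and the bolt to its right at x≈345. The tab is the thin upright at side-crop (430, 195-250). The roll is at (550, 280) and the jar at (75, 330). Next I'll fit the fixture pose.

```bash
cat > pose.py <<'E'
from h import *
from scipy.optimize import least_squares
T=lambda a,b:(195+(a+.5)/6-.5,165+(b+.5)/6-.5)
S=lambda a,b:(215+(a+.5)/5.5-.5,180+(b+.5)/5.5-.5)
obs=[('top',T(33,388),(-150,165,12)),('top',T(634,408),(-150,-155,12)),('top',T(312,110),(0,20,50)),('top',T(602,121),(0,-130,50)),
('top',T(232,228),(-61,57,44)),('top',T(230,362),(-131,57,44)),('top',T(293,367),(-131,27,44)),
('side',S(535,573),(-150,165,12)),('side',S(530,63),(-150,-155,12)),('side',S(238,22),(0,-130,50)),('side',S(214,240),(0,20,50)),
('side',S(430,197),(-97,-13,54)),('side',S(500,330),(-131,57,44)),('side',S(350,320),(-61,57,44))]
def W(p,q):
    c,s=np.cos(p[2]),np.sin(p[2]);return [p[0]+(c*q[0]-s*q[1])/1000,p[1]+(s*q[0]+c*q[1])/1000,q[2]/1000]
def res(p): return np.concatenate([np.array(proj(n,W(p,q)))-uv for n,uv,q in obs])
if __name__=='__main__':
    s=least_squares(res,[.62,.04,0],loss='soft_l1',x_scale=[.01,.01,.01]);print(s.x);print(s.fun.reshape(-1,2).round(1).tolist())
    for n in('top','side'):
        o=[x for x in obs if x[0]==n]
        t=least_squares(lambda p:np.concatenate([np.array(proj(n,W(p,q)))-uv for n,uv,q in o]),[.62,.04,0],x_scale=[.01]*3);print(n,t.x)
    np.save('pose.npy',s.x)
E
python3 pose.py
```

```text
[0.62 0.04 0.  ]
[[2.0, 2.7], [2.9, 1.6], [1.8, 1.8], [1.8, 0.8], [2.9, 1.5], [2.6, 1.7], [1.8, 1.1], [4.3, -4.1], [2.5, -2.8], [2.7, -2.5], [3.6, -2.7], [2.7, -3.1], [3.3, -3.6], [2.4, -3.5]]
top [0.62 0.04 0.  ]
side [0.62 0.04 0.  ]
```

```bash
sed -i 's/round(float(f\*p\[0\]\/p\[2\]+cx),1)/f*p[0]\/p[2]+cx/;s/round(float(f\*p\[1\]\/p\[2\]+cy),1)/f*p[1]\/p[2]+cy/' h.py; python3 pose.py
```

```text
[ 0.62649686  0.04857845 -0.00923286]
[[-1.0, 0.1], [-0.2, -0.0], [-0.9, -0.5], [-1.0, -0.9], [0.0, -0.8], [-0.5, -0.6], [-1.3, -1.2], [1.0, -0.8], [0.8, -0.6], [0.7, -0.5], [0.7, -0.5], [0.3, -0.6], [0.5, -0.8], [-0.6, -0.8]]
top [ 0.62479594  0.04625897 -0.01070502]
side [ 0.62764945  0.05101166 -0.00856777]
```

```bash
python3 -m crank '[[[0,0,0],[0,0,-0.133]],[[0,0,0],[0,0,-0.133]],[[0,0,0],[0,0,-0.133]],[[0,0,0],[0,0,0]]]' 3.0 30
python3 -m crank '[[[-2.5,-4.5,0],[0,0,0]],[[-2.5,-4.5,0],[0,0,0]],[[-2.5,-4.5,0],[0,0,0]],[[-2.5,-4.5,0],[0,0,0]],[[-2.5,-4.5,0],[0,0,0]]]'
python3 -m crank '[[[-2.5,-4.5,0],[0,0,0]],[[-2.5,-4.5,0],[0,0,0]],[[-2.5,-4.5,0],[0,0,0]],[[-2.5,-4.5,0],[0,0,0]],[[-2.5,-4.5,0],[0,0,0]]]'
python3 -m crank '[[[-2,-4,2],[0,0,0]],[[-1.4,-3,2],[0,0,0]],[[0,-2.9,2],[0,0,0]],[[0,0,0],[0,0,0]],[[0,0,0],[0,0,0]]]'
```

```text
clock: 0.5
tcp_pos: [0.2683, 0.619, 0.2308]
orientation: [-0.014, -3.141, 0.001]
contact_force: [0.6, 0.1, 0.6]
grip_width: 0.0304
gripper_force: 0.0
clock: 1.0
tcp_pos: [0.3882, 0.3977, 0.2312]
orientation: [-0.022, -3.141, -0.0]
contact_force: [0.5, -1.0, 1.0]
grip_width: 0.0304
gripper_force: 0.0
clock: 1.5
tcp_pos: [0.5074, 0.178, 0.2314]
orientation: [0.022, 3.141, 0.001]
contact_force: [1.7, 0.4, 0.1]
grip_width: 0.0301
gripper_force: 0.0
clock: 2.0
tcp_pos: [0.5395, 0.08, 0.1708]
orientation: [-0.022, -3.14, 0.0]
contact_force: [-0.0, 0.3, -0.3]
grip_width: 0.0297
gripper_force: 0.0
```

```bash
python3 -m crank '[[[-0.6,-0.5,3],[0,0,0]],[[-0.6,-0.5,3],[0,0,0]],[[0,0,3],[0,0,0]],[[0,0,0],[0,0,0]],[[0,0,0],[0,0,0]]]'
python3 - <<'E'
from h import *
grab('top','t1');p,d=grab('side','s1')
q=cv2.imread('pics/s1.png')[180:285,215:320];t=cv2.imread('pics/t1.png')[165:240,195:315]
q=cv2.resize(q,None,fx=5.5,fy=5.5,interpolation=cv2.INTER_CUBIC);cv2.imwrite('pics/s1c.png',q)
s=monitor.get_obs();T=s['tcp_pos'];print(T,s['contact_force'])
for o in([0,0,0],[0,.0225,0],[0,-.0225,0]):
    u,v=proj('side',T+o);print(o,(u-215)*5.5,(v-180)*5.5)
E
```

```text
clock: 2.5
tcp_pos: [0.552, 0.0719, 0.082]
orientation: [0.014, 3.142, 0.001]
contact_force: [0.2, -1.0, -0.3]
grip_width: 0.0302
gripper_force: 0.0
[0.55305085 0.07163759 0.08319027] [ 0.92811176  0.84269484 -0.29929534]
[0, 0, 0] 379.99151789375856 199.1218054494295
[0, 0.0225, 0] 378.7618625649387 235.6605914523102
[0, -0.0225, 0] 381.1877621020383 163.57581942464577
```

View pics/s1c.png

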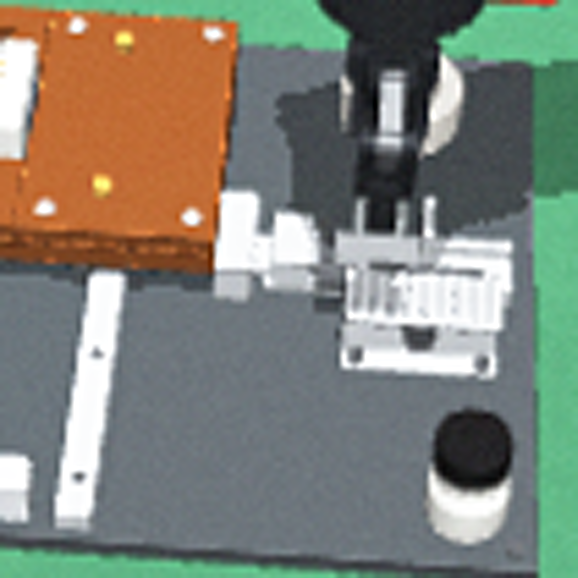

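The pad-side finger is at side-crop column ~387. The tab's edge is at ~424, so there is about 7 mm of clearance, and the finger lies over the pad's far part as planned. I'll descend now.

```bash
python3 -m crank '[[[0,0,1.5],[0,0,0]],[[0,0,1.0],[0,0,0]],[[0,0,0.7],[0,0,0]],[[0,0,0],[0,0,0]],[[0,0,0],[0,0,0]]]'
python3 -m crank '[[[0,0,0.3],[0,0,0]],[[0,0,0],[0,0,0]],[[0,0,0.2],[0,0,0]],[[0,0,0],[0,0,0]],[[0,0,0],[0,0,0]]]'
python3 -m crank '[[[0,0,0.2],[0,0,0]],[[0,0,0],[0,0,0]],[[0,0,0],[0,0,0]]]'
```

```text
clock: 3.1
tcp_pos: [0.552, 0.0705, 0.0496]
orientation: [0.016, 3.141, 0.0]
contact_force: [-0.2, -0.1, 0.8]
grip_width: 0.0296
gripper_force: 0.0
clock: 3.6
tcp_pos: [0.5517, 0.0705, 0.0443]
orientation: [-0.016, -3.141, 0.0]
contact_force: [-0.0, 0.3, 0.6]
grip_width: 0.0296
gripper_force: 0.0
clock: 3.9
tcp_pos: [0.552, 0.071, 0.0426]
orientation: [0.015, 3.141, 0.001]
contact_force: [-0.8, 1.5, 4.2]
grip_width: 0.0302
gripper_force: 2.3
```

```bash
python3 -m crank '[[[0,0,0.2],[0,0,0]],[[0,0,0],[0,0,0]],[[0,0,0],[0,0,0]]]'
python3 -m crank '[[[0,0,0.2],[0,0,0]],[[0,0,0],[0,0,0]],[[0,0,0],[0,0,0]]]'
python3 -m crank '[[[0,0,0.15],[0,0,0]],[[0,0,0],[0,0,0]],[[0,0,0],[0,0,0]]]'
```

```text
clock: 4.2
tcp_pos: [0.5521, 0.0716, 0.0408]
orientation: [0.014, 3.141, 0.002]
contact_force: [-1.7, 3.2, 7.0]
grip_width: 0.0299
gripper_force: 3.7
clock: 4.5
tcp_pos: [0.5521, 0.0721, 0.039]
orientation: [0.014, 3.141, 0.003]
contact_force: [-2.6, 3.8, 8.8]
grip_width: 0.0297
gripper_force: 4.8
clock: 4.8
tcp_pos: [0.5521, 0.0723, 0.0382]
orientation: [0.014, 3.141, 0.003]
contact_force: [-5.0, 3.9, 16.5]
grip_width: 0.0298
gripper_force: 8.4
```

The force rises steeply, so the catch is at its stop. Now I'll slide the bolt toward the robot, which is tool +x.

```bash
python3 -m crank '[[[0.3,0,0],[0,0,0]],[[0.3,0,0],[0,0,0]],[[0.2,0,0],[0,0,0]],[[0,0,0],[0,0,0]]]'
python3 -m crank '[[[0.3,0,0],[0,0,0]],[[0.3,0,0],[0,0,0]],[[0.3,0,0],[0,0,0]],[[0,0,0],[0,0,0]]]'
```

```text
clock: 5.2
tcp_pos: [0.5484, 0.0721, 0.039]
orientation: [0.015, 3.132, 0.004]
contact_force: [5.9, 3.0, 8.7]
grip_width: 0.0299
gripper_force: 4.6
clock: 5.6
tcp_pos: [0.5399, 0.0721, 0.0391]
orientation: [0.015, 3.131, 0.004]
contact_force: [6.3, 1.7, 8.8]
grip_width: 0.0304
gripper_force: 4.7
```

```bash
python3 -m crank '[[[0.3,0,0.05],[0,0,0]],[[0.3,0,0],[0,0,0]],[[0.3,0,0],[0,0,0]],[[0,0,0],[0,0,0]]]'
python3 -m crank '[[[0.3,0,0],[0,0,0]],[[0.3,0,0],[0,0,0]],[[0,0,0],[0,0,0]]]'
```

```text
clock: 6.0
tcp_pos: [0.5313, 0.0722, 0.0388]
orientation: [0.016, 3.13, 0.004]
contact_force: [6.9, 2.6, 9.2]
grip_width: 0.0297
gripper_force: 5.0
clock: 6.3
tcp_pos: [0.5254, 0.0723, 0.0387]
orientation: [0.015, 3.13, 0.004]
contact_force: [6.0, 2.1, 9.1]
grip_width: 0.0301
gripper_force: 5.0
```

```bash
python3 -m crank '[[[0.3,0,0],[0,0,0]],[[0.3,0,0],[0,0,0]],[[0,0,0],[0,0,0]]]'
python3 -m crank '[[[0.2,0,0],[0,0,0]],[[0.2,0,0],[0,0,0]],[[0,0,0],[0,0,0]]]'
```

```text
clock: 6.6
tcp_pos: [0.5194, 0.0724, 0.0387]
orientation: [0.016, 3.13, 0.004]
contact_force: [6.2, 3.0, 9.9]
grip_width: 0.0299
gripper_force: 4.9
clock: 6.9
tcp_pos: [0.5155, 0.0724, 0.0387]
orientation: [0.016, 3.13, 0.004]
contact_force: [5.9, 1.9, 10.2]
grip_width: 0.0297
gripper_force: 5.1
```

```bash
python3 -m crank '[[[0.15,0,0],[0,0,0]],[[0,0,0],[0,0,0]]]'
python3 -m crank '[[[0.15,0,0],[0,0,0]],[[0,0,0],[0,0,0]]]'
python3 -m crank '[[[0.15,0,0],[0,0,0]],[[0,0,0],[0,0,0]]]'
python3 - <<'E'
from h import *
p,d=grab('side','s2')
cv2.imwrite('pics/s2c.png',cv2.resize(cv2.imread('pics/s2.png')[180:285,215:320],None,fx=5.5,fy=5.5,interpolation=cv2.INTER_CUBIC))
E
```

```text
clock: 7.1
tcp_pos: [0.5151, 0.0724, 0.0388]
orientation: [0.015, 3.128, 0.005]
contact_force: [8.7, 2.8, 6.5]
grip_width: 0.0298
gripper_force: 6.8
clock: 7.3
tcp_pos: [0.5151, 0.0724, 0.039]
orientation: [0.016, 3.125, 0.005]
contact_force: [12.8, 1.6, 4.0]
grip_width: 0.0298
gripper_force: 7.9
clock: 7.5
tcp_pos: [0.515, 0.0725, 0.0392]
orientation: [0.015, 3.122, 0.005]
contact_force: [16.1, 0.8, -0.2]
grip_width: 0.0298
gripper_force: 10.4
```

View pics/s2c.png

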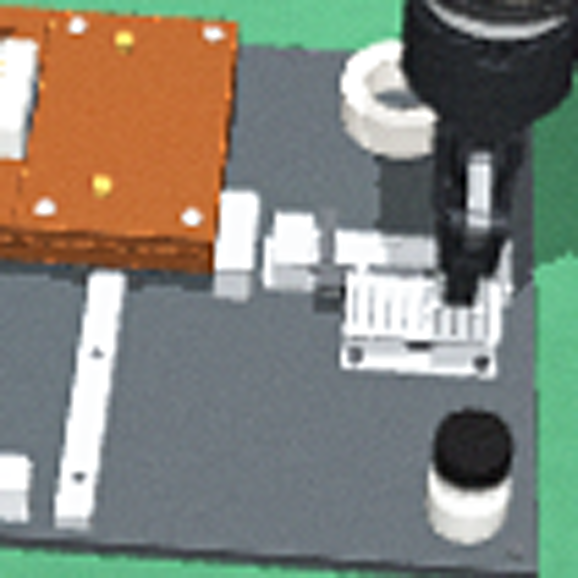

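The bolt is hard against its stop, with a gap showing at its nose at crop column 262. I'll let the catch rise while keeping pressure on the tab, then back off the tab and leave upward.

```bash
python3 -m crank '[[[0,0,-0.2],[0,0,0]],[[0,0,-0.2],[0,0,0]],[[0,0,-0.2],[0,0,0]],[[0,0,-0.2],[0,0,0]],[[0,0,0],[0,0,0]]]'
python3 -m crank '[[[-0.4,0,0],[0,0,0]],[[-0.4,0,0],[0,0,0]],[[0,0,0],[0,0,0]]]'
python3 -m crank '[[[0,0,-2],[0,0,0]],[[0,0,-4],[0,0,0]],[[0,0,-4],[0,0,0]],[[0,0,0],[0,0,0]]]' 0
python3 - <<'E'
from h import *
p,d=grab('side','s3');s=monitor.get_obs();print(s['tcp_pos'],Ro.from_rotvec(s['orientation']).as_matrix().round(3))
cv2.imwrite('pics/s3c.png',cv2.resize(cv2.imread('pics/s3.png')[180:285,215:320],None,fx=5.5,fy=5.5,interpolation=cv2.INTER_CUBIC))
from pose import W
P=np.load('pose.npy');print(W(P,(20,-130,0)))
E
```

```text
clock: 8.05
tcp_pos: [0.5145, 0.0722, 0.0464]
orientation: [0.014, 3.124, 0.004]
contact_force: [18.7, 0.9, -8.5]
grip_width: 0.0302
gripper_force: 9.0
clock: 8.35
tcp_pos: [0.5149, 0.0709, 0.0446]
orientation: [0.016, 3.139, 0.0]
contact_force: [5.7, 0.6, 0.8]
grip_width: 0.0301
gripper_force: 2.5
clock: 8.75
tcp_pos: [0.5153, 0.0709, 0.1484]
orientation: [0.017, 3.135, 0.003]
contact_force: [0.8, 0.3, -0.1]
grip_width: 0.0001
gripper_force: 0.0
[0.51387584 0.07082057 0.14615272] [[-1.     0.01   0.003]
 [ 0.01   1.     0.001]
 [-0.003  0.001 -1.   ]]
[np.float64(0.6452957500588838), np.float64(-0.08160066243168429), 0.0]
```

View pics/s3c.png

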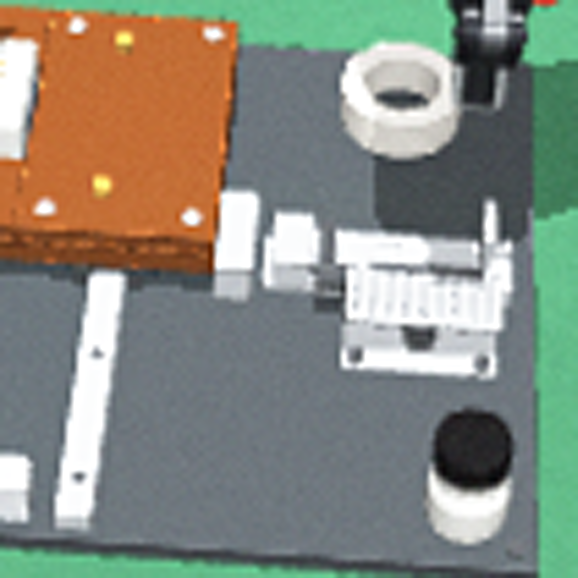

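The catch is up. The tab is now at column 490 (it was 430), a shift of about 28 mm, so the bolt is locked open. Next, the right end of the carriage with closed fingers.

```bash
python3 -m crank '[[[-2.6,-4,0],[0,0,0]],[[-2.6,-4,0],[0,0,0]],[[-2.6,-4,0],[0,0,0]],[[-2.6,-4,0],[0,0,0]],[[-2.6,-4,0],[0,0,0]]]'
python3 -m crank '[[[0,0,0],[0,0,0]],[[0,0,4],[0,0,0]],[[0,0,4],[0,0,0]],[[0,0,3],[0,0,0]],[[0,0,0],[0,0,0]]]'
python3 -m crank '[[[0,0,0.7],[0,0,0]],[[0,0,0],[0,0,0]],[[0,0,0],[0,0,0]]]'
```

```text
clock: 9.3
tcp_pos: [0.6403, -0.1319, 0.1421]
orientation: [-0.015, -3.137, -0.001]
contact_force: [0.3, 0.0, 1.0]
grip_width: -0.0001
gripper_force: 0.0
clock: 9.8
tcp_pos: [0.6356, -0.1291, 0.0281]
orientation: [-0.015, -3.129, -0.003]
contact_force: [-0.9, -0.2, -0.7]
grip_width: 0.0001
gripper_force: 0.0
clock: 10.1
tcp_pos: [0.6422, -0.1305, 0.0287]
orientation: [0.015, 3.139, -0.0]
contact_force: [-0.2, -0.1, -0.6]
grip_width: 0.0
gripper_force: 0.0
```

```bash
python3 -m crank '[[[0,1,0],[0,0,0]],[[0,1,0],[0,0,0]],[[0,0.5,0],[0,0,0]],[[0,0.5,0],[0,0,0]],[[0,0.5,0],[0,0,0]]]'
python3 -m crank '[[[0,0.5,0],[0,0,0]],[[0,0.5,0],[0,0,0]],[[0,0.5,0],[0,0,0]],[[0,0.5,0],[0,0,0]],[[0,0.5,0],[0,0,0]]]'
python3 -m crank '[[[0,0.5,0],[0,0,0]],[[0,0.5,0],[0,0,0]],[[0,0.5,0],[0,0,0]],[[0,0.5,0],[0,0,0]],[[0,0.5,0],[0,0,0]]]'
```

```text
clock: 10.6
tcp_pos: [0.6417, -0.0947, 0.0274]
orientation: [0.015, 3.141, -0.0]
contact_force: [-0.2, -0.1, -0.5]
grip_width: -0.0
gripper_force: 0.0
clock: 11.1
tcp_pos: [0.6419, -0.0703, 0.0274]
orientation: [0.016, 3.141, -0.0]
contact_force: [-0.0, -2.7, 1.1]
grip_width: 0.0003
gripper_force: 1.3
clock: 11.6
tcp_pos: [0.6421, -0.0449, 0.0273]
orientation: [-0.015, -3.142, -0.0]
contact_force: [-0.8, -2.4, 1.6]
grip_width: 0.0001
gripper_force: 1.3
```

```bash
python3 -m crank '[[[0,0.5,0],[0,0,0]],[[0,0.5,0],[0,0,0]],[[0,0.5,0],[0,0,0]],[[0,0.5,0],[0,0,0]],[[0,0.5,0],[0,0,0]]]'
python3 -m crank '[[[0,0.5,0],[0,0,0]],[[0,0.5,0],[0,0,0]],[[0,0.5,0],[0,0,0]],[[0,0.5,0],[0,0,0]],[[0,0.5,0],[0,0,0]]]'
python3 -m crank '[[[0,0.4,0],[0,0,0]],[[0,0.3,0],[0,0,0]],[[0,0.3,0],[0,0,0]],[[0,0.3,0],[0,0,0]],[[0,0,0],[0,0,0]]]'
```

```text
clock: 12.1
tcp_pos: [0.6423, -0.0199, 0.0273]
orientation: [-0.015, -3.141, -0.0]
contact_force: [-0.8, -2.2, 1.8]
grip_width: -0.0001
gripper_force: 1.3
clock: 12.6
tcp_pos: [0.6426, 0.005, 0.0273]
orientation: [-0.015, -3.141, -0.0]
contact_force: [-0.8, -3.0, 1.2]
grip_width: 0.0002
gripper_force: 1.3
clock: 13.1
tcp_pos: [0.6427, 0.0186, 0.0272]
orientation: [-0.014, -3.141, -0.001]
contact_force: [0.0, -0.5, -0.0]
grip_width: -0.0002
gripper_force: 0.1
```

```bash
python3 -m crank '[[[0,0.3,0],[0,0,0]],[[0,0.3,0],[0,0,0]],[[0,0.2,0],[0,0,0]],[[0,0,0],[0,0,0]]]'
python3 -m crank '[[[0,0.2,0],[0,0,0]],[[0,0.2,0],[0,0,0]],[[0,0.2,0],[0,0,0]],[[0,0,0],[0,0,0]]]'
```

```text
clock: 13.5
tcp_pos: [0.6428, 0.0264, 0.0272]
orientation: [-0.015, -3.142, -0.001]
contact_force: [0.3, -0.6, -0.8]
grip_width: -0.0001
gripper_force: 0.2
clock: 13.9
tcp_pos: [0.6427, 0.0266, 0.0273]
orientation: [-0.021, -3.141, 0.008]
contact_force: [-0.1, -11.1, 0.3]
grip_width: -0.0002
gripper_force: 5.5
```

The force is rising at y = 0.0266, so the carriage is against its stop. One more press, then retreat.

```bash
python3 -m crank '[[[0,0.3,0],[0,0,0]],[[0,0,0],[0,0,0]],[[0,0,0],[0,0,0]]]'
python3 -m crank '[[[0,-0.8,0],[0,0,0]],[[0,-1,0],[0,0,0]],[[0,-2,0],[0,0,0]],[[0,-2,0],[0,0,0]],[[0,0,0],[0,0,0]]]'
python3 -m crank '[[[0,0,-4],[0,0,0]],[[0,0,-4],[0,0,0]],[[0,-2,-4],[0,0,0]],[[2,-4,-2],[0,0,0]],[[4,-3,0],[0,0,0]]]'
python3 -m crank '[[[4,-3,0],[0,0,0]],[[4,-3,0],[0,0,0]],[[0,0,0],[0,0,0]],[[0,0,0],[0,0,0]]]'
python3 - <<'E'
from h import *
from pose import W
grab('top','t4');grab('side','s4')
P=np.load('pose.npy')
a=cv2.resize(cv2.imread('pics/t4.png')[90:245,190:320],None,fx=3,fy=3);b=cv2.resize(cv2.imread('pics/s4.png')[140:295,130:320],None,fx=2.1,fy=3*155/155)
b=cv2.resize(cv2.imread('pics/s4.png')[140:295,130:320],(400,465));cv2.imwrite('pics/f.png',np.hstack([a,b]))
for q in((0,140,50),(0,-10,50)): print(q,[( (u-190)*3,(v-90)*3) for u,v in [proj('top',W(P,q))]])
E
```

```text
clock: 14.2
tcp_pos: [0.6427, 0.0267, 0.0273]
orientation: [-0.024, -3.141, 0.012]
contact_force: [-0.3, -16.3, -0.3]
grip_width: -0.0
gripper_force: 8.1
clock: 14.7
tcp_pos: [0.6423, -0.0268, 0.0275]
orientation: [0.022, 3.141, -0.002]
contact_force: [-0.4, -0.1, 0.2]
grip_width: 0.0
gripper_force: 0.0
clock: 15.2
tcp_pos: [0.5857, -0.1131, 0.1714]
orientation: [0.012, 3.132, -0.001]
contact_force: [-0.8, -1.3, -0.0]
grip_width: 0.0002
gripper_force: 0.0
clock: 15.6
tcp_pos: [0.5008, -0.1715, 0.1677]
orientation: [0.017, 3.14, 0.002]
contact_force: [1.4, 1.1, -0.5]
grip_width: -0.0002
gripper_force: 0.0
(0, 140, 50) [(np.float64(51.88737645067022), np.float64(273.9676587474495))]
(0, -10, 50) [(np.float64(196.01861223599045), np.float64(278.2429695866415))]
```

View pics/f.png

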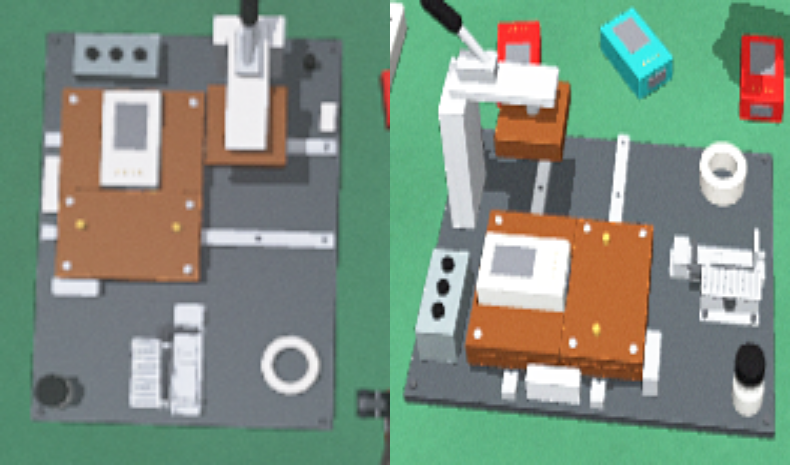

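The carriage is at its left stop, with its edges where I predicted them (columns ~55-200). The module lies in its nest, the bolt is drawn, and the roll and jar haven't moved. The arm is clear of everything.

```bash
python3 -c "
from bench import r;print(r.hand_in())"
```

```text
the job is handed in; nothing more can be done
None
```

The job is done and handed in: the bolt is drawn fully back with the catch up and locking it open, the carriage is against its left stop with the white module still in its nest, and the arm is clear; it took about 16 s of the 64 s.

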